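Take the twist-lock lid off the slow cooker

TASK

Take the lid off the slow cooker by its knob and set it down gently, knob up, flat on the chopping board. The lid is a twist-lock whose catches are out of sight: turn it anticlockwise (seen from above) and feel, with a light upward pull, for the place where it comes free; do not drop it. Leave the pepper drum, the food tin and the spice jar standing where they are.

Things in the scene. Friction and masses are not known exactly. Their poses are not given: they have to be found in the camera images.
- lid_knob (a point): Centre of the black bar knob on the slow cooker's red round lid. The bar is 62 mm long (along this point's x), 16 mm wide (along y: grip across this) and 18 mm high, on two posts, its centre 22 mm above the lid's shallow dome; z is up. Lid: 156 mm across, about 0.35 kg.
- lid: The lid; origin on its axis at the underside of its rim, 36 mm below point lid_knob, same axes. Below the rim a steel plug 115 mm across reaches 20 mm down, with about 2 mm of play in a hidden collar in the cooker's mouth. Set down elsewhere, the lid stands on this plug.
- lid_foot (a point): Centre of the plug's flat foot, 56 mm below lid_knob, same axes. Three lugs stick out 8.5 mm here, 120 degrees apart, under the collar: the lid rises only 3 mm and stops hard unless the lugs stand under the collar's three notches. There (within about 6 degrees) it lifts straight out, and is clear once 20 mm up.
- cooker_rim (a point): Centre of the top rim of the fixed round steel slow cooker, 172 mm across, 115 mm high; side handles reach 108 mm from its axis. z up, control at -x. The notches cannot be seen and its yaw does not tell them: they lie 20 to 63 degrees of lid turn anticlockwise (positive about z) from the start, and no stop marks them.
- board_top (a point): Centre of the top face of the loose wooden chopping board (230 mm along this point's x, 330 mm along its y, 22 mm thick, 1.6 kg), lying flat on the worktop; z is up.
- pepper_mid (a point): Bystander: black and white striped pepper drum with a white lid, 46 mm across, 98 mm high; point at its centre, half-way up.
- tin_mid (a point): Bystander: food tin with a green and red picture label, 75 mm across, 58 mm high; point at its centre, half-way up.
- spice_mid (a point): Bystander: spice jar with a green lid, 46 mm across, 98 mm high; point at its centre, half-way up.
- board: The chopping board itself; origin at the centre of its underside, same axes as point board_top.

How it is judged:
By the outcome, as a careful person would: the job done as asked, in the order asked, and still so for the second after the job is handed in, with the robot touching nothing.
It also fails if it takes over 51 s, if anything falls off the work surface, if the arm or the gripper's body presses on something with over 40 N, if the wrist force passes 120 N, or if a joint passes its speed limit or range.

ROBOT

A 6-joint arm with a two-finger parallel gripper is mounted at the origin on a cart in front of the work surface, level with it; the furniture and walls round the work are solid. World frame = base frame: x ahead of the robot, y to its left, z up, the work surface at z = 0. Lengths are in m, angles in rad, forces in N, time in s.
With the tool pointing down it reaches from about 0.225 to 0.875 m from the base axis. Payload 3.4 kg.
Tool frame: the origin (TCP) lies at the very end of the fingers, on their centre line; the grasp point (between the pads) lies 19 mm behind it; z points along the fingers, x is the direction in which the jaws open and shut, and the axes are right-handed (so a half turn about z gives the same grasp; the last joint's range is limited). The gripper opens to 85 mm and grips with 20 to 120 N. Pads are 22 mm wide; open, the fingers measure 114 mm over their backs; the gripper's body (76 mm by 85 mm) begins 54 mm behind the grasp point. The pads swing forward as they close: fully open they stand 13 mm farther back than shut.
Start: joints at [-1.374, 0.276, 1.505, -0, 1.361, -0.121], TCP at [0.18, -0.546, 0.231] pointing down, gripper open.
Joint ranges: [-2.89, 2.89], [-0.75, 2.08], [0.22, 2.7], [-1.18, 4.32], [0.11, 2.71], [-2.7, 2.7]. Speed limits (rad/s): [2.57, 2.57, 3.14, 3.14, 3.14, 3.14].

INTERFACE

Orientations are given as a unit quaternion [x, y, z, w].
In Python, from cell import robot, capture, order, nets gives the robot as it stands.
- The arm moves only by the tool step_arm, never from a script. Its argument "deltas" is text: rows parted by semicolons, each of 7 numbers parted by spaces: the shift along the tool's x, y, z scaled (see below), then the turn, a rotation vector about the tool's x, y, z scaled (see below), then the closure, from -1 (fully open) to 1 (shut). A call has 1 to 20 rows; each row is the pose to reach, as a shift and turn from the pose commanded when the call began, along the tool's axes at that moment; what a row does not reach only later rows make up. The controller multiplies each number of a shift by 400 mm and each number of a turn by pi/4 rad. A row lasts 1/8 s, in which the tool goes at most 62.5 mm and 10.7 degrees, less where a joint would pass 70% of its speed; a pose out of reach is approached as far as the arm can. A call with a number of a shift or a turn outside -1 to 1 is refused whole. A call with a gripper value outside its range is refused whole. The fingers move at their own pace and stop on an object; "newtons" is the grip in N (left out, the last holds). Time passes only in rows, so rows that repeat a pose let the fingers close. It gives the time, the measured TCP pose, the force and the opening at its end, in the units of the state.
- robot.sense(): the state, without advancing time (a new reading comes with each control period).
- capture(name): name is "scene" or "top" or "wrist"; returns a dict with "frame" (420x560x3 uint8, red, green, blue), "mtx" (3x3 intrinsics, pixels), "origin" and "rotation" of the camera in the world. Camera axes: x right, y down, z forward; pixel columns grow to the right and rows downward; lengths in m; the calibration is good to about 2 mm. A picture is of the moment at which its call begins. There is no depth.
- order.job_done(): hands the job in, once; it reports no verdict.
Trained networks look in the newest picture that a camera, given by its name, has taken for a name from the list of things; names that differ only in an ending like _2 or _b are one class to them, and where a whole thing is asked for, a point or a joint stands for the part that bears it (a point fixed in the world has none). Each returns a list of dicts, best first, with "conf" (0 to 1); they miss things now and then, are a little off and sometimes report something else, mostly with a low value. They report only what shows in the picture. A call takes as long as a camera call.
- nets.search_frame(camera, target): "bbox" ([centre column, centre row, width, height] in pixels, round what is visible of it).
The state is a dict: "t": time; "joints": joint angles; "joint_velocities": joint speeds; "joint_efforts": joint torques, N m; "tcp_pos": TCP position; "orientation": TCP orientation; "force": force on the tool from outside, world axes, zero at the start; "ft_torque": the same for the moment, N m; "opening": opening from 0.0 (shut) to 1.0 (fully open).
Only numpy, scipy, OpenCV 4.12 (cv2) and the standard library are available. Lean on these libraries where they do the work, as an engineer would, in place of code of your own. Each camera call takes 0.05 s, during which the arm holds its last target. There are 200 camera calls.

## Working session

There is one attempt and no reset: what is moved stays moved. The work goes in short steps, Python scripts to look and compute and a tool call to move; the robot and the scene stay as the last step left them, time stands still between calls to the robot, and variables do not carry over. Pictures are saved under pics/ and viewed, about 8 in all and at most 12, crops included, and the job is handed in when it is done.

Besides the shell and the picture viewer there is one more tool, called after "Emit:" by a JSON object that holds its "op" and its "data". step_arm: Moves the arm, as the interface text tells. Shifts and turns lie within -1 to 1; 1 stands for 400 mm of shift or pi/4 rad of turn. Its arguments: {"type":"object","properties":{"deltas":{"type":"string"},"newtons":{"type":"number"}},"required":["deltas"]}

```bash
mkdir -p pics; ls; cat > h.py <<'E'
from cell import robot, capture, order, nets
import numpy as np, cv2
def ray(c,u,v):
    d=np.array(c["rotation"])@np.linalg.inv(np.array(c["mtx"]))@np.array([u,v,1.0]); return np.array(c["origin"]),d/np.linalg.norm(d)
def atz(c,u,v,z):
    o,d=ray(c,u,v); return o+d*(z-o[2])/d[2]
def tri(*r):
    A=sum(np.eye(3)-np.outer(d,d) for o,d in r); b=sum((np.eye(3)-np.outer(d,d))@o for o,d in r); return np.linalg.solve(A,b)
def proj(c,p):
    q=np.array(c["mtx"])@(np.array(c["rotation"]).T@(np.array(p)-np.array(c["origin"]))); return q[:2]/q[2]
def save(c,n): cv2.imwrite("pics/"+n,cv2.cvtColor(c["frame"],cv2.COLOR_RGB2BGR))
E
python3 - <<'E'
from h import *
np.set_printoptions(precision=3,suppress=True)
s=robot.sense(); print({k:np.round(v,3) for k,v in s.items()})
cs={}
for n in("scene","top"):
    c=cs[n]=capture(n); save(c,n+"0.png"); print(n,c["origin"],np.array(c["rotation"]).tolist())
    for t in("lid_knob","lid","cooker_rim","board","pepper_mid","tin_mid","spice_mid"):
        print(t,[(round(d["conf"],2),np.round(d["bbox"]).tolist()) for d in nets.search_frame(n,t)][:3])
E
```

```text
pics
{'t': np.float64(0.0), 'joints': array([-1.374,  0.277,  1.506,  0.   ,  1.361, -0.121]), 'joint_velocities': array([-0.001, -0.   , -0.   , -0.001,  0.002, -0.   ]), 'joint_efforts': array([  0.002, -41.677, -24.581,  -0.   ,   0.011,   0.   ]), 'tcp_pos': array([ 0.18 , -0.546,  0.23 ]), 'orientation': array([ 0.81 , -0.586, -0.001, -0.001]), 'force': array([-0.179,  1.161, -0.009]), 'ft_torque': array([-0.008, -0.016,  0.016]), 'opening': np.float64(1.002)}
scene [-0.652 -0.04   0.991] [-0.5867535604809191, 0.6688096894297375, -0.34126533400580544, 0.30323560212113704]
lid_knob [(0.93, [331.0, 235.0, 53.0, 40.0])]
lid [(0.75, [333.0, 235.0, 55.0, 38.0])]
cooker_rim [(0.77, [331.0, 260.0, 78.0, 53.0])]
board [(0.97, [174.0, 242.0, 92.0, 60.0])]
pepper_mid [(0.89, [301.0, 210.0, 14.0, 31.0])]
tin_mid [(0.85, [420.0, 265.0, 34.0, 30.0])]
spice_mid [(0.64, [277.0, 193.0, 12.0, 30.0])]
top [ 0.413 -0.169  1.383] [-0.7004474621371539, 0.7106914775146527, -0.054401768381384955, 0.03648868551535731]
lid_knob [(0.83, [302.0, 270.0, 65.0, 57.0])]
lid [(0.17, [384.0, 287.0, 32.0, 25.0])]
cooker_rim [(0.72, [303.0, 269.0, 84.0, 72.0])]
board [(0.57, [157.0, 220.0, 135.0, 115.0])]
pepper_mid [(0.68, [278.0, 192.0, 20.0, 14.0])]
tin_mid [(0.83, [385.0, 288.0, 27.0, 26.0])]
spice_mid []
```

View pictures.

```bash
sed -i 's/^def ray/from scipy.spatial.transform import Rotation as Rn\n_cap=capture\ndef capture(n):\n    c=dict(_cap(n)); c["rotation"]=Rn.from_quat(c["rotation"]).as_matrix(); return c\ndef ray/' h.py
python3 - <<'E'
import cv2
a=cv2.imread("pics/scene0.png");b=cv2.imread("pics/top0.png")
a=cv2.resize(a[150:330,100:480],None,fx=2,fy=2);b=cv2.resize(b[140:360,60:440],None,fx=2,fy=2)
cv2.imwrite("pics/s1.png",a);cv2.imwrite("pics/t1.png",b)
E
```

```text
(no output)
```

View pics/s1.png

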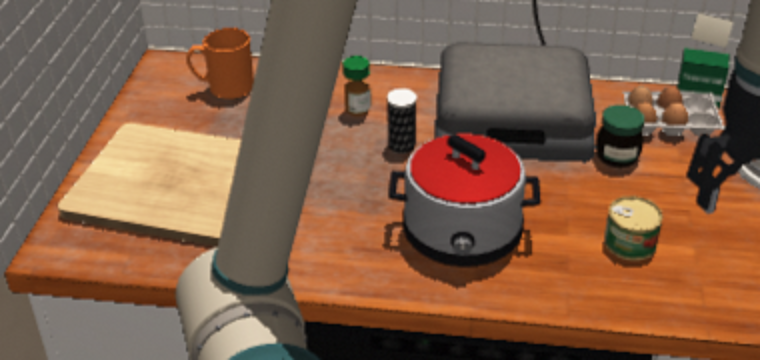

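View pics/t1.png

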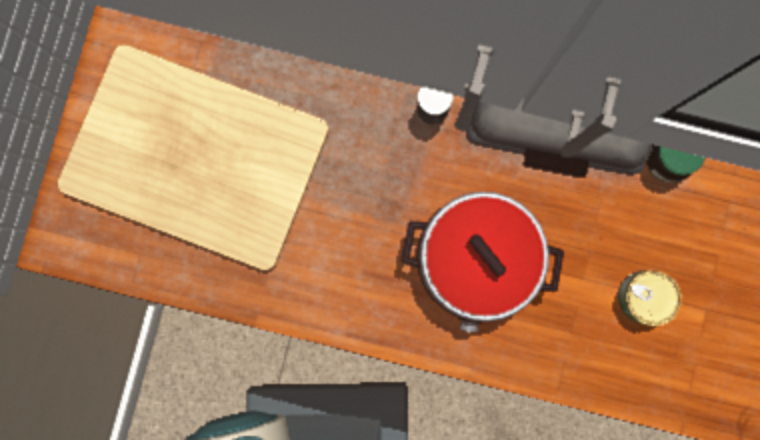

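```bash
python3 - <<'E'
from h import *
np.set_printoptions(precision=3,suppress=True)
c=capture("top"); s=capture("scene")
def red(c):
    f=c["frame"].astype(int); m=((f[...,0]>120)&(f[...,1]<60)&(f[...,2]<60)).astype(np.uint8)
    n,l,st,ce=cv2.connectedComponentsWithStats(m); i=1+np.argmax(st[1:,4]); m=(l==i).astype(np.uint8)
    ct=max(cv2.findContours(m,0,1)[0],key=cv2.contourArea); return m,ct
m,ct=red(c); hull=cv2.convexHull(ct); (eu,ev),ax,an=cv2.fitEllipse(ct); print("ell",eu,ev,ax)
P=atz(c,eu,ev,.118); print("lid axis @ .118",P, "r", np.array(c["mtx"])[0,0])
ms,cs_=red(s); (su,sv),sax,_=cv2.fitEllipse(cs_); print("scene ell",su,sv, "->",atz(s,su,sv,.125))
# knob
fill=np.zeros_like(m); cv2.fillPoly(fill,[hull],1)
f=c["frame"].astype(int); k=((f.max(2)<70)&(cv2.erode(fill,np.ones((7,7)))>0)).astype(np.uint8)
ys,xs=np.nonzero(k); print("knob px",len(xs),xs.mean(),ys.mean())
W=np.array([atz(c,x,y,.155)[:2] for x,y in zip(xs,ys)]); print("knob ctr",W.mean(0)); e,v=np.linalg.eigh(np.cov(W.T)); print("dir",np.degrees(np.arctan2(v[1,1],v[0,1])),np.sqrt(e*12))
print("board tilt");
B=[atz(c,60+x/2,140+y/2,.022) for x,y in[(122,43),(330,126),(270,272),(58,187)]]; B=np.array(B); print(B[:,:2],B.mean(0),[np.linalg.norm(B[i]-B[i-1]) for i in range(4)])
d=B[0]-B[1]; print("y dir",np.degrees(np.arctan2(d[1],d[0])))
for n,u,v,z in[("pepper",60+434/2,140+100/2,.098),("tin",60+650/2,140+298/2,.058),("jar/green",60+678/2,140+160/2,.1)]: print(n,atz(c,u,v,z))
print("spice scene",atz(s,277,181,.098),"pepper scene",atz(s,301,198,.098))
print(robot.sense()["t"])
E
```

```text
ell 302.0987243652344 267.6637878417969 (56.635658264160156, 57.182289123535156)
lid axis @ .118 [ 0.434 -0.28   0.118] r 479.6283934569327
scene ell 332.2893981933594 234.248291015625 -> [ 0.422 -0.277  0.125]
knob px 124 303.2096774193548 267.41129032258067
knob ctr [ 0.434 -0.28 ]
dir -142.6145721855299 [0.014 0.058]
board tilt
[[ 0.748  0.227]
 [ 0.623 -0.072]
 [ 0.417  0.013]
 [ 0.541  0.311]] [0.582 0.12  0.022] [np.float64(0.2235904951174868), np.float64(0.323542397395537), np.float64(0.22279128954776597), np.float64(0.32312405394303095)]
y dir 67.34155311705575
pepper [ 0.646 -0.219  0.098]
tin [ 0.373 -0.512  0.058]
jar/green [ 0.559 -0.548  0.1  ]
spice scene [ 0.763 -0.155  0.098] pepper scene [ 0.652 -0.22   0.098]
0.9
```

```bash
cat >> h.py <<'E'
def Rdown(yaw):
    y=np.radians(yaw); x=np.array([np.cos(y),np.sin(y),0]); z=np.array([0,0,-1.]); return np.c_[x,np.cross(z,x),z]
def plan(p,yaw):
    s=robot.sense(); R0=Rn.from_quat(s["orientation"]).as_matrix()
    print("t",round(float(s["t"]),2),"tcp",np.round(s["tcp_pos"],4),"yaw",round(float(np.degrees(np.arctan2(R0[1,0],R0[0,0]))),2),"F",np.round(s["force"],2))
    print("shift",np.round(R0.T@(np.array(p)-s["tcp_pos"])/.4,4),"turn",np.round(Rn.from_matrix(R0.T@Rdown(yaw)).as_rotvec()/(np.pi/4),4))
E
python3 -c "
from h import *
plan([.434,-.28,.25],-52.6)"
```

```text
t 0.9 tcp [ 0.1797 -0.5462  0.2313] yaw -71.79 F [-0.39  0.85  0.42]
shift [-0.4335 -0.812  -0.0467] turn [ 0.000e+00 -1.000e-04 -4.264e-01]
```

Emit:
{"op": "step_arm", "data": {"deltas": "-0.05 -0.10 -0.046 0 0 -0.06 -1; -0.11 -0.20 -0.046 0 0 -0.12 -1; -0.17 -0.32 -0.046 0 0 -0.18 -1; -0.24 -0.44 -0.046 0 0 -0.24 -1; -0.30 -0.56 -0.046 0 0 -0.30 -1; -0.36 -0.67 -0.046 0 0 -0.36 -1; -0.41 -0.76 -0.046 0 0 -0.40 -1; -0.4335 -0.812 -0.046 0 0 -0.4264 -1; -0.4335 -0.812 -0.046 0 0 -0.4264 -1; -0.4335 -0.812 -0.046 0 0 -0.4264 -1"}}

```text
t: 2.15
tcp_pos: [0.4336, -0.2804, 0.2497]
orientation: [0.896, -0.443, -0.0, 0.0]
force: [0.3, -0.4, 0.9]
opening: 1.002
```

```bash
python3 -c "
from h import *
np.set_printoptions(precision=3,suppress=True)
plan([.434,-.28,.25],-52.6)
c=capture('wrist'); save(c,'w1.png'); print(c['origin'],c['rotation'])
print(nets.search_frame('wrist','lid_knob')[:2]); print('knob proj',proj(c,[.434,-.28,.151]))"
```

```text
t 2.15 tcp [ 0.434 -0.28   0.25 ] yaw -52.62 F [ 0.33 -0.41  0.88]
shift [-0.    -0.002 -0.001] turn [ 0.001 -0.    -0.   ]
[ 0.488 -0.238  0.392] [[ 0.607 -0.765 -0.217]
 [-0.795 -0.584 -0.166]
 [ 0.001  0.273 -0.962]]
[{'bbox': [277.5, 192.8, 204.3, 193.3], 'conf': 0.56}]
knob proj [276.084 211.429]
```

View pics/w1.png

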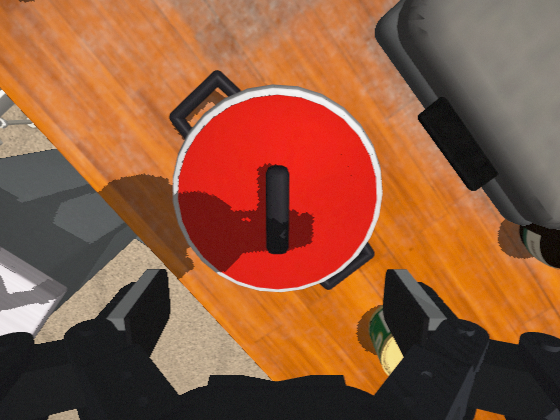

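```bash
python3 -c "
from h import *
np.set_printoptions(precision=4,suppress=True)
c=capture('wrist'); f=c['frame'].astype(int)
k=((f.max(2)<75)).astype(np.uint8); k[:150]=0;k[262:]=0;k[:,:262]=0;k[:,:]*=1;k[:,295:]=0
n,l,st,ce=cv2.connectedComponentsWithStats(k); i=1+np.argmax(st[1:,4]); print(st[i],ce[i])
q=cv2.minAreaRect(cv2.findContours((l==i).astype(np.uint8),0,1)[0][0]); print(q)
for z in(.151,.160): print(z,atz(c,*q[0],z),'top end',atz(c,278,165.5,z),'bot',atz(c,277.5,253.5,z), np.linalg.norm(atz(c,278,165.5,z)-atz(c,277.5,253.5,z)))
"
```

```text
[ 265  165   24   88 1939] [276.7421 208.8272]
((276.5, 208.5), (87.0, 23.0), 90.0)
0.151 [ 0.4357 -0.2793  0.151 ] top end [ 0.4601 -0.2619  0.151 ] bot [ 0.4094 -0.3002  0.151 ] 0.06356881063370563
0.16 [ 0.4376 -0.2777  0.16  ] top end [ 0.4611 -0.261   0.16  ] bot [ 0.4123 -0.2979  0.16  ] 0.06119801615709239
```

Emit:
{"op": "step_arm", "data": {"deltas": "0 -0.0045 0.08 0 0 0 -1; 0 -0.0045 0.16 0 0 0 -1; 0 -0.0045 0.22 0 0 0 -1; 0 -0.0045 0.26 0 0 0 -1; 0 -0.0045 0.28 0 0 0 -1; 0 -0.0045 0.28 0 0 0 -1; 0 -0.0045 0.28 0 0 0 0; 0 -0.0045 0.28 0 0 0 0.6; 0 -0.0045 0.28 0 0 0 1; 0 -0.0045 0.28 0 0 0 1; 0 -0.0045 0.28 0 0 0 1; 0 -0.0045 0.28 0 0 0 1", "newtons": 60}}

```text
t: 3.8
tcp_pos: [0.4358, -0.2792, 0.1382]
orientation: [0.896, -0.443, 0.001, 0.0]
force: [0.0, -0.6, 3.7]
opening: 0.17
```

```bash
python3 -c "
from h import *
plan([.4355,-.279,.138],-52.6); print(robot.sense()['opening'],robot.sense()['ft_torque'])
c=capture('wrist'); save(c,'w2.png')"
```

```text
t 3.8 tcp [ 0.4358 -0.2792  0.1382] yaw -52.6 F [ 0.03 -0.6   3.66]
shift [-0.0007  0.0002  0.0005] turn [-0.0002 -0.0014  0.0001]
0.16985787403697236 [0.01218706 0.07431769 0.02347364]
```

View pics/w2.png

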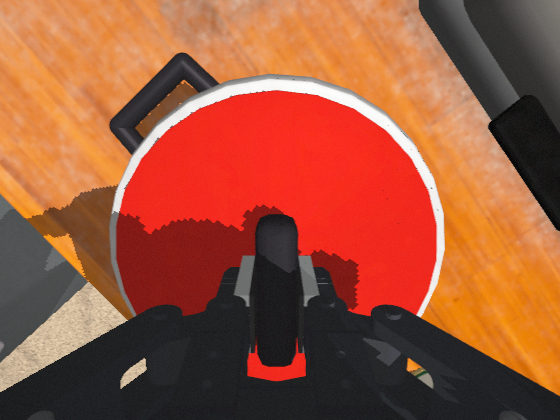

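Emit:
{"op": "step_arm", "data": {"deltas": "0 0 -0.003 0 0 0 1; 0 0 -0.006 0 0 0 1; 0 0 -0.009 0 0 0 1; 0 0 -0.0115 0 0 0 1; 0 0 -0.0115 0 0 0 1; 0 0 -0.0115 0 0 0 1"}}

```text
t: 4.6
tcp_pos: [0.4349, -0.2785, 0.1413]
orientation: [0.896, -0.443, -0.001, -0.0]
force: [0.2, -0.3, -14.5]
opening: 0.172
```

Emit:
{"op": "step_arm", "data": {"deltas": "0 0 0.0075 0 0 0 1; 0 0 0.0075 0 0 -0.05 1; 0 0 0.0075 0 0 -0.13 1; 0 0 0.0075 0 0 -0.21 1; 0 0 0.0075 0 0 -0.29 1; 0 0 0.0075 0 0 -0.36 1; 0 0 0.0075 0 0 -0.42 1; 0 0 0.0075 0 0 -0.4444 1; 0 0 0.0075 0 0 -0.4444 1; 0 0 0.003 0 0 -0.4444 1; 0 0 0 0 0 -0.4444 1; 0 0 0 0 0 -0.4444 1; 0 0 0 0 0 -0.4444 1"}}

```text
t: 6.22
tcp_pos: [0.4354, -0.2789, 0.1423]
orientation: [0.96, -0.281, -0.0, 0.0]
force: [-1.0, -0.3, -4.3]
opening: 0.167
```

```bash
python3 -c "
from h import *
plan([.4355,-.279,.1428],-32.6); print(robot.sense()['ft_torque'])
c=capture('wrist'); save(c,'w3.png')"
```

```text
t 6.22 tcp [ 0.4354 -0.2789  0.1423] yaw -32.61 F [-0.96 -0.3  -4.27]
shift [ 0.0002  0.0001 -0.0013] turn [ 0.      0.0001 -0.0002]
[ 0.04575006 -0.00716467  0.02210407]
```

View pics/w3.png

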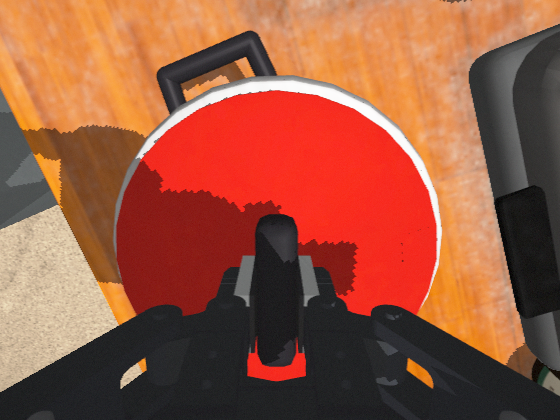

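Emit:
{"op": "step_arm", "data": {"deltas": "0 0 -0.003 0 0 0 1; 0 0 -0.006 0 0 0 1; 0 0 -0.006 0 0 0 1; 0 0 -0.006 0 0 0 1"}}

```text
t: 6.78
tcp_pos: [0.4355, -0.2789, 0.1447]
orientation: [0.96, -0.281, 0.0, 0.0]
force: [0.7, -0.9, -4.7]
opening: 0.174
```

Emit:
{"op": "step_arm", "data": {"deltas": "0 0 -0.008 0 0 0 1; 0 0 -0.016 0 0 0 1; 0 0 -0.024 0 0 0 1; 0 0 -0.032 0 0 0 1; 0 0 -0.04 0 0 0 1; 0 0 -0.048 0 0 0 1; 0 0 -0.056 0 0 0 1; 0 0 -0.056 0 0 0 1"}}

```text
t: 7.78
tcp_pos: [0.4356, -0.2791, 0.1674]
orientation: [0.96, -0.281, 0.0, 0.0]
force: [0.4, -0.2, -3.8]
opening: 0.176
```

```bash
python3 -c "
from h import *
plan([.582,.12,.215],-32.6); print(robot.sense()['ft_torque'],robot.sense()['opening'])
c=capture('scene'); cv2.imwrite('pics/s2.png',cv2.resize(c['frame'][150:330,200:480,::-1],None,fx=2.5,fy=2.5))"
```

```text
t 7.78 tcp [ 0.4356 -0.2791  0.1674] yaw -32.61 F [ 0.43 -0.17 -3.76]
shift [-0.2293 -1.0376 -0.1192] turn [ 0.0002 -0.0009 -0.0001]
[ 0.02215946 -0.03123604 -0.01767336] 0.1760178434256961
```

View pics/s2.png

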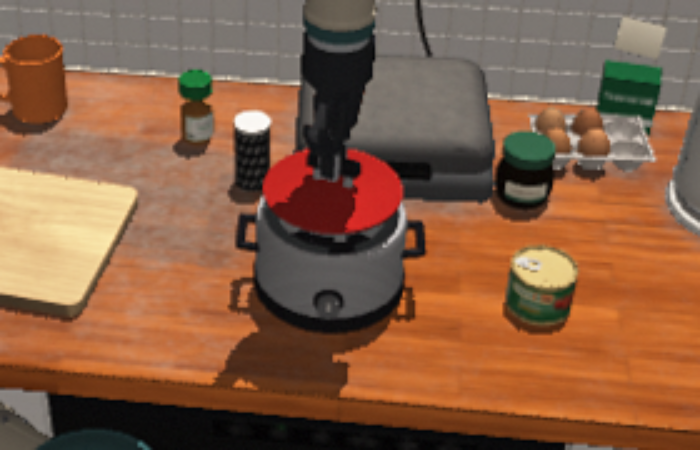

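Emit:
{"op": "step_arm", "data": {"deltas": "0 0 -0.05 0 0 0 1; 0 0 -0.1 0 0 0 1; -0.01 -0.04 -0.119 0 0 0 1; -0.03 -0.12 -0.119 0 0 0 1; -0.05 -0.22 -0.119 0 0 0 1; -0.07 -0.32 -0.119 0 0 0 1; -0.093 -0.42 -0.119 0 0 0 1; -0.115 -0.52 -0.119 0 0 0 1; -0.137 -0.62 -0.119 0 0 0 1; -0.16 -0.72 -0.119 0 0 0 1; -0.18 -0.81 -0.119 0 0 0 1; -0.195 -0.88 -0.119 0 0 0 1; -0.2 -0.9 -0.119 0 0 0 1; -0.2 -0.9 -0.119 0 0 0 1"}}

```text
t: 9.57
tcp_pos: [0.5613, 0.068, 0.2141]
orientation: [0.96, -0.28, -0.001, 0.0]
force: [0.0, 0.1, -4.4]
opening: 0.174
```

```bash
python3 -c "
from h import *
plan([.582,.12,.09],-32.6); s=robot.sense(); print(s['ft_torque'],s['opening'])"
```

```text
t 9.57 tcp [0.5613 0.068  0.2141] yaw -32.53 F [ 0.03  0.11 -4.35]
shift [-0.026  -0.1378  0.3101] turn [0.0017 0.0014 0.0016]
[-0.01012598 -0.01845041 -0.03002388] 0.17377815397558838
```

Emit:
{"op": "step_arm", "data": {"deltas": "-0.01 -0.05 0 0 0 0 1; -0.02 -0.10 0.03 0 0 0 1; -0.026 -0.138 0.1 0 0 0 1; -0.026 -0.138 0.17 0 0 0 1; -0.026 -0.138 0.23 0 0 0 1; -0.026 -0.138 0.28 0 0 0 1; -0.026 -0.138 0.31 0 0 0 1; -0.026 -0.138 0.325 0 0 0 1; -0.026 -0.138 0.325 0 0 0 1; -0.026 -0.138 0.325 0 0 0 1"}}

```text
t: 10.82
tcp_pos: [0.5837, 0.1196, 0.0855]
orientation: [0.96, -0.281, 0.001, -0.0]
force: [0.6, -0.5, -4.1]
opening: 0.17
```

```bash
python3 -c "
from h import *
plan([.582,.12,.068],-32.6); s=robot.sense(); print(s['ft_torque'],s['opening'])
c=capture('wrist'); t=capture('top'); cv2.imwrite('pics/w4.png',np.hstack([cv2.resize(c['frame'],(400,300)),t['frame'][100:400,20:420]])[...,::-1])"
```

```text
t 10.82 tcp [0.5837 0.1196 0.0855] yaw -32.61 F [ 0.61 -0.46 -4.12]
shift [-0.0042  0.0016  0.0437] turn [-0.0013 -0.0018 -0.0002]
[-0.02680635  0.00076157 -0.00431895] 0.17033956486793594
```

View pics/w4.png

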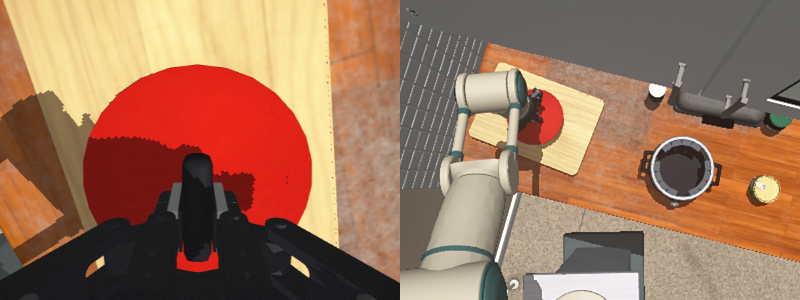

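Emit:
{"op": "step_arm", "data": {"deltas": "0 0 0.01 0 0 0 1; 0 0 0.02 0 0 0 1; 0 0 0.028 0 0 0 1; 0 0 0.034 0 0 0 1; 0 0 0.039 0 0 0 1; 0 0 0.043 0 0 0 1; 0 0 0.043 0 0 0 1"}}

```text
t: 11.8
tcp_pos: [0.583, 0.1195, 0.0674]
orientation: [0.96, -0.281, -0.0, 0.0]
force: [0.2, -0.1, -4.1]
opening: 0.173
```

Emit:
{"op": "step_arm", "data": {"deltas": "0 0 0.0025 0 0 0 1; 0 0 0.004 0 0 0 1; 0 0 0.005 0 0 0 1; 0 0 0.005 0 0 0 1"}}

```text
t: 12.3
tcp_pos: [0.583, 0.1195, 0.0654]
orientation: [0.96, -0.281, -0.0, 0.0]
force: [-0.3, 0.2, -5.3]
opening: 0.17
```

Emit:
{"op": "step_arm", "data": {"deltas": "0 0 0.0015 0 0 0 1; 0 0 0.0025 0 0 0 1; 0 0 0.0025 0 0 0 1; 0 0 0.0025 0 0 0 1"}}

```text
t: 12.8
tcp_pos: [0.5831, 0.1196, 0.065]
orientation: [0.96, -0.281, 0.0, -0.0]
force: [-1.6, 0.3, 1.9]
opening: 0.171
```

Emit:
{"op": "step_arm", "data": {"deltas": "0 0 0 0 0 0 0.6; 0 0 0 0 0 0 0.5; 0 0 0 0 0 0 0.3; 0 0 0 0 0 0 0; 0 0 0 0 0 0 0; 0 0 -0.01 0 0 0 0; 0 0 -0.04 0 0 0 0; 0 0 -0.1 0 0 0 0; 0 0 -0.2 0 0 0 0; 0 0 -0.3 0 0 0 0; 0 0 -0.4 0 0 0 0; 0 0 -0.4 0 0 0 0", "newtons": 20}}

```text
t: 14.3
tcp_pos: [0.5853, 0.1198, 0.2294]
orientation: [0.96, -0.281, 0.004, -0.002]
force: [0.7, 0.6, 0.6]
opening: 0.498
```

```bash
python3 -c "
from h import *
np.set_printoptions(precision=4,suppress=True)
s=robot.sense(); print(s['t'],s['tcp_pos'],s['force'],s['opening'])
c=capture('wrist'); t=capture('scene'); cv2.imwrite('pics/w5.png',np.hstack([cv2.resize(c['frame'],(400,300)),t['frame'][100:400,100:500]])[...,::-1])
f=c['frame'].astype(int); m=((f[...,0]>70)&(f[...,1]<45)&(f[...,2]<45)).astype(np.uint8)
ct=max(cv2.findContours(m,0,1)[0],key=cv2.contourArea); e=cv2.fitEllipse(cv2.convexHull(ct)); print(e,atz(c,*e[0],.048))"
```

```text
14.3 [0.5853 0.1198 0.2294] [0.6905 0.5882 0.5719] 0.4984328587556242
((271.8470458984375, 185.41197204589844), (163.0541229248047, 165.68338012695312), 98.52925109863281) [0.5848 0.1238 0.048 ]
```

View pics/w5.png

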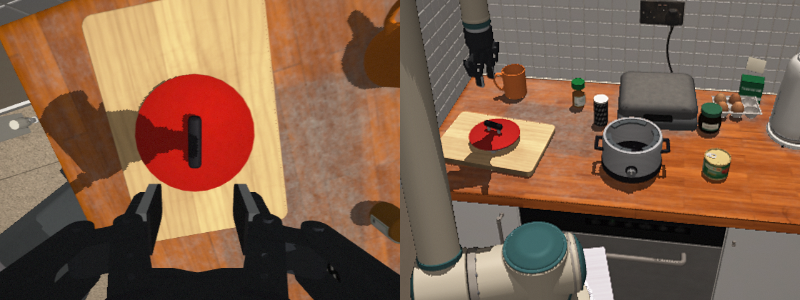

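The wrist picture shows the lid with its knob up, flat near the middle of the board. The scene picture shows the cooker open and the pepper drum, tin and spice jar still standing in place. The gripper is clear of everything, so I'm handing in.

```bash
python3 -c "
from h import *
print(order.job_done())"
```

```text
the job is handed in; nothing more can be done
None
```

The lid is off the slow cooker and standing knob up, flat on the chopping board. I handed the job in at about 14.5 s of the 51 s allowed.

- **Unlocking:** I gripped the knob at 60 N. At the start position a light pull (about 15 N) met a hard stop after 3 mm. After a 20° anticlockwise turn the lid came free with only its own weight on the wrist, about 4 N.
- **Placing:** I lowered it onto the board slowly; it touched down at about 6 N and I then released it. The tool height there, 65 mm, matched what I expected.
- **Last checks:** The final pictures show the lid about 4 mm from the board's centre and the cooker open. The pepper drum, tin and spice jar look unmoved, judged by eye only. The gripper is about 16 cm above where it let go, with about 0.6 N on each force axis, so it touches nothing.

No check failed. The one small disagreement was about 2 mm between the top and wrist cameras on where the knob was, within the calibration error.

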